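Hold the amber viewer flap at its balance point

ROBOT

A 6-joint arm with a two-finger parallel gripper is mounted at the origin on a cart in front of the work surface, level with it; the furniture and walls round the work are solid. World frame = base frame: x ahead of the robot, y to its left, z up, the work surface at z = 0. Lengths are in m, angles in degrees, forces in N, time in s.
With the tool pointing down it reaches from about 0.425 to 0.95 m from the base axis. Payload 14.7 kg.
Tool frame: the origin (TCP) lies between the finger pads, 19 mm behind the fingertips; this is the grasp point; z points along the fingers, y is the line along which they close (so a half turn about z gives the same grasp; the last joint's range is limited). The gripper opens to 85 mm and grips with 20 to 120 N. Pads are 22 mm wide; open, the fingers measure 114 mm over their backs; the gripper's body (76 mm by 85 mm) begins 54 mm behind the grasp point. The pads swing forward as they close: fully open they stand 13 mm farther back than shut.
Start: joints at [-68.904, 27.513, 91.461, -0, 61.026, -2.67], TCP at [0.262, -0.595, 0.25] pointing down, gripper open.
Joint ranges: [-157.49, 157.49], [-46.99, 117.5], [13.45, 153.17], [-89.5, 269.5], [5.16, 153.95], [-167.48, 167.48]. Speed limits (degrees/s): [108.29, 108.29, 136.94, 172.46, 172.46, 172.46].

INTERFACE

Orientations are given as a 3x3 rotation matrix whose columns are the frame's x, y, z axes.
In Python, from plant import r gives the robot as it stands.
- The arm moves only by the shell command python3 -m pendant 'ROWS' [OPENING]. ROWS is a JSON object whose one key "series" holds a list that holds one entry, the list of rows, each a list of 6 numbers: the shift along the tool's x, y, z in cm, then the turn, a rotation vector about the tool's x, y, z in rad. A call has 1 to 10 rows; each row shifts and turns the commanded pose from where the row before left it, along the tool's axes as they then stand; what a row does not reach is not made up. A row lasts 1/8 s, in which the tool goes at most 62.5 mm and 10.7 degrees, less where a joint would pass 70% of its speed; a pose out of reach is approached as far as the arm can. A call is refused whole if a number of a shift passes 6.25 or a number of a turn 0.188, either way. A call with a gripper value outside its range is refused whole. OPENING is the opening, from 0 (shut) to 1 (fully open), set as the call begins (- or left out, the last holds). The fingers move at their own pace and stop on an object; the grip force is fixed at half the most. Time passes only in rows, so rows that do not move let the fingers close. It gives the time, the measured TCP pose, the force, the opening and the grip force at its end, in the units of the state.
- r.get_obs(): the state, without advancing time (a new reading comes with each control period).
- r.grab_frame(name): name is "scene" or "top"; returns a dict with "frame" (480x640x3 uint8, red, green, blue), "fx", "fy", "cx", "cy" (pixels), "rvec" (rotation vector, rad) and "tvec" (3), from world to camera coordinates, as OpenCV has them. Camera axes: x right, y down, z forward; pixel columns grow to the right and rows downward; lengths in m; the calibration is good to about 2 mm. A picture is of the moment at which its call begins. There is no depth.
- r.finish_job(): hands the job in; it is judged then, once.
The state is a dict: "t": time; "q": joint angles; "joint_velocities": joint speeds; "effort": joint torques, N m; "ee_pos": TCP position; "ee_rot": TCP orientation; "wrist_force": force on the tool from outside, world axes, zero at the start; "torque": the same for the moment, N m; "gripper_width": finger opening in m; "finger_force": force on a finger pad.
Only numpy, scipy, OpenCV 4.12 (cv2) and the standard library are available. Lean on these libraries where they do the work, as an engineer would, in place of code of your own. Each camera call takes 0.05 s, during which the arm holds its last target. There are 200 camera calls.

TASK

The stay of the small blue-light dish viewer is broken, so its amber flap falls shut or over backwards unless somebody holds it, and a colleague is about to change the dish. Press the green spring pedal beside it fully down to its stop to unlatch the flap and let the pedal come back up, then grip the flap by the middle of its red bar and swing it up to its balance point, standing straight up over its hinge, never letting it go over backwards. Finish holding it still there with the red bar in the gripper; leave the dish on the viewer, the stack of dishes and the little brown vial where they are.

Things in the scene. Friction and masses are not known exactly. Their poses are not given: they have to be found in the camera images.
- viewer: small blue-light dish viewer, fixed to the bench: white box 86 x 112 mm, 40 mm high, blue window on top, under an amber flap; grey foot 6 mm thick. Origin on the bench straight below the middle of the hinge line; x from the front (red bar, pedal) to the back (hinge), y to the left along the hinge, z up. Offsets below are in this frame with joints at 0.
- flap_hinge (a point): middle of the flap's hinge line, 66 mm above the bench, right over the viewer's origin; the hinge runs along the viewer's y. Behind and to the right of the viewer a monitor stands fixed on the bench, its screen at world x about 0.70 to 0.78, y -0.39 to 0.17, from z 0.11 to 0.46 m: carry the gripper past in front of it
- flap_angle (a joint): flap angle in rad: 0 shut (level, latched), 1.571 straight up, its balance point (its centre of mass, in the flap's plane, is then right over the hinge), 2.4 fallen over backwards. Almost no friction: it falls shut below 1.571, backwards above. Once the pedal has unlatched it, a small spring plunger lifts it to about 0.35 within half a second and it rests there.
- bar_middle (a point): middle of the round red bar at the flap's free end, where to grip: 12 mm thick, 72 mm long between two 8 mm steel arms to the plate, along the viewer's y; in the flap's plane, 128 mm from the hinge line (x -128, z 66 mm when shut). From its centre to the plate's edge is a 57 mm gap for a finger; below is only the bench. It can turn between the pads while the gripper keeps pointing down.
- pedal_angle (a joint): pedal angle in rad: 0 up at rest, 0.30 down at its stop. It moves a steel pawl that hooks over a lug on the flap's right side; the flap is let go at about 0.15. A spring returns the pedal: about 5 N at the pad to start, about 10 N at the stop.
- pad_top (a point): middle of the pad's upper face, where to press: about 47 mm above the bench at rest, about 31 mm at the stop (x -107 mm, y -125 mm at rest); moves with the pedal
- viewer_dish: clear petri dish with lid, 52 mm across, 12 mm high, lying on the viewer's window between four pins, under the flap; loose. Origin at the centre of its underside.
- stack_of_dishes: stack of clear petri dishes, 62 mm across, 43 mm high, on the bench to the right; loose bystander. Origin at the centre of its underside.
- brown_vial: little brown vial with a dark blue cap, 25 mm across, 55 mm high, on the bench to the right; loose bystander. Origin at the centre of its underside.
- flap: the flap: amber plate 66 mm from hinge side to front edge, 110 mm wide, 6 mm thick (10 mm at the black side rails), with the red bar on two steel arms in front of it; in all about 0.22 kg (0.18 to 0.26). Origin in the middle of the hinge line; x from the bar to the hinge, y along the hinge, z up out of the plate when shut.
- pedal: pedal on a steel shaft: green ribbed pad, 50 mm long (x), 44 mm wide (y). Origin on its hinge line (along the viewer's y) at x -56, y -125, z 26 mm; the pad reaches from 30 to 80 mm in front of it, slopes up to the front by 0.28 rad at rest and is about level at the stop.

How it is judged (in metres and radians):
On the way, in this order (a step that is already met when the one before it is completed fails the run):
1. the pedal is pressed by the fingers down to its stop (value of joint pedal_angle above 0.27 rad and contact force between the fingers and pedal above 1 N), for 0.2 s.
2. the pedal is up again and the flap is being swung up by its bar (value of joint pedal_angle below 0.05 rad and value of joint flap_angle above 0.7 rad and contact force between the fingers and flap above 0.5 N and distance between the grasp point and bar_middle below 0.03 m), for 0.1 s.
At the end, for the whole second after the job is handed in: the flap stands within 0.065 rad of straight up (joint 1.506 to 1.636), still (under 0.1 rad/s), with the fingers gripping its red bar (over 1 N, TCP within 30 mm of the bar's middle); the pedal is up (below 0.05 rad); the dish is within 10 mm, the stack and the vial within 20 mm of where they stood (value of joint flap_angle between 1.506 and 1.636 rad and velocity of joint flap_angle between -0.1 and 0.1 rad/s and contact force between the fingers and flap above 1 N and value of joint pedal_angle below 0.05 rad and distance of viewer_dish from where it was at the start of the episode below 0.01 m and distance of each of stack_of_dishes, brown_vial from where it was at the start of the episode below 0.02 m and distance between the grasp point and bar_middle below 0.03 m); the arm keeps its last pose, push and grip.
It fails at once if the flap goes over backwards (beyond 1.95 rad) (value of joint flap_angle above 1.95 rad).
It fails at once if the dish on the viewer is displaced by over 10 mm (distance of viewer_dish from where it was at the start of the episode above 0.01 m).
It fails at once if the stack of dishes or the vial is moved by over 20 mm (distance of any of stack_of_dishes, brown_vial from where it was at the start of the episode above 0.02 m).
It also fails if it takes over 45 s, if anything falls off the work surface, if the arm or the gripper's body presses on something with over 40 N, if the wrist force passes 120 N, or if a joint passes its speed limit or range.

## Working session

There is one attempt and no reset: what is moved stays moved. The work goes in short steps, Python scripts to look and compute and a shell command to move; the robot and the scene stay as the last step left them, time stands still between calls to the robot, and variables do not carry over. Pictures are saved under pics/ and viewed, at most 10 in all, crops included, and the job is handed in when it is done.

```bash
mkdir -p pics; ls; cat > h.py <<'E'
import cv2,numpy as np
from plant import r
def cam(n):
    d=r.grab_frame(n); R=cv2.Rodrigues(np.array(d["rvec"],float))[0]; t=np.array(d["tvec"],float).ravel()
    d["R"],d["t"]=R,t; d["C"]=-R.T@t; return d
def ray(d,u,v): return d["R"].T@np.array([(u-d["cx"])/d["fx"],(v-d["cy"])/d["fy"],1.])
def onz(d,u,v,z):
    k=ray(d,u,v); return d["C"]+k*(z-d["C"][2])/k[2]
def proj(d,P):
    p=d["R"]@np.array(P,float)+d["t"]; return p[0]/p[2]*d["fx"]+d["cx"],p[1]/p[2]*d["fy"]+d["cy"]
def save(d,n): cv2.imwrite("pics/"+n,cv2.cvtColor(d["frame"],cv2.COLOR_RGB2BGR))
def blobs(d,f,amin=40):
    h=cv2.cvtColor(d["frame"],cv2.COLOR_RGB2HSV); m=f(h[...,0].astype(int),h[...,1].astype(int),h[...,2].astype(int)).astype(np.uint8)
    cs=cv2.findContours(m,cv2.RETR_EXTERNAL,cv2.CHAIN_APPROX_NONE)[0]
    return sorted([(cv2.contourArea(c),cv2.minAreaRect(c)) for c in cs if cv2.contourArea(c)>amin],key=lambda a:-a[0])
red=lambda h,s,v:((h<6)|(h>172))&(s>140)&(v>70)
green=lambda h,s,v:(h>45)&(h<85)&(s>90)&(v>40)
E
python3 - <<'E'
from h import *
for n in ("scene","top"):
    d=cam(n); save(d,n+"0.png"); print(n,d["C"])
    for k,f in (("red",red),("green",green)):
        for a,b in blobs(d,f)[:4]: print(k,a,b)
print(r.get_obs())
E
```

```text
pics
scene [ 0.09768984 -0.54276936  0.45973356]
green 57.0 ((313.48651123046875, 240.58108520507812), (24.49544906616211, 5.260767459869385), 9.462322235107422)
top [0.36366517 0.08660709 0.9149117 ]
red 203.5 ((238.300537109375, 249.65802001953125), (5.9024882316589355, 44.77253341674805), 59.74356460571289)
red 64.0 ((96.50001525878906, 169.00001525878906), (10.60660171508789, 12.020814895629883), 45.0)
green 382.0 ((291.67645263671875, 208.79412841796875), (20.579830169677734, 20.579830169677734), 59.03623962402344)
{'t': 0.1, 'q': array([-6.89038616e+01,  2.75478679e+01,  9.14905378e+01,  5.87178674e-04,
        6.10251334e+01, -2.66907462e+00]), 'joint_velocities': array([-0.07713769,  0.05712545, -0.20933251, -0.03613068,  0.04708508,
        0.05005871]), 'effort': array([ 1.40046432e-03, -9.52256441e+01, -4.31043434e+01, -1.42479175e-04,
        5.27163211e-03, -2.89939157e-05]), 'ee_pos': array([ 0.26184953, -0.5945442 ,  0.24941577]), 'ee_rot': array([[ 9.15206525e-01,  4.02984942e-01, -3.90789934e-04],
       [ 4.02985127e-01, -9.15205939e-01,  1.03786767e-03],
       [ 6.05917756e-05, -1.10734580e-03, -9.99999385e-01]]), 'wrist_force': array([ 0.02510552, -0.00239068,  0.209122  ]), 'torque': array([ 0.00257942, -0.00062278,  0.0026695 ]), 'finger_force': 0.0, 'gripper_width': 0.08545975614856832}
```

View pics/scene0.png

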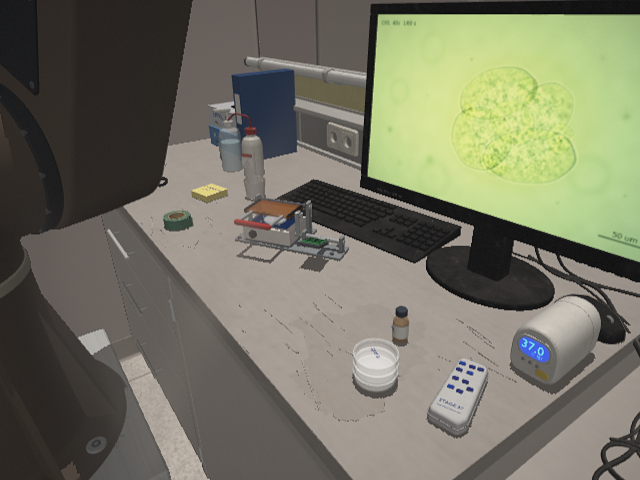

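View pics/top0.png

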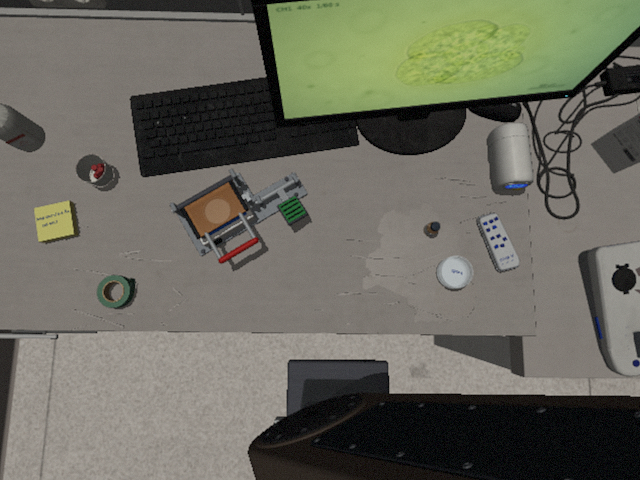

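Scene view: viewer near the image centre, with the red bar at about (253,224). Top view: red bar at (238,250), green pad at (292,209), plate at (217,208). Stack at (455,272) and vial at (432,229), both well away to the right.

```bash
python3 - <<'E'
from h import *
d=cam("top")
a,b=blobs(d,red)[0]; bp=cv2.boxPoints(b)
e=sorted([(bp[i]+bp[(i+1)%4])/2 for i in range(4)],key=lambda p:p[0]); L,R=e[0],e[3]
PL,PR=onz(d,*L,.066),onz(d,*R,.066); B=(PL+PR)/2; y=PL-PR; print("len",np.linalg.norm(y)); y/=np.linalg.norm(y)
x=np.cross(y,[0,0,1]); yaw=np.degrees(np.arctan2(x[1],x[0]))
pad=onz(d,*blobs(d,green)[0][1][0],.047)
o=blobs(d,lambda h,s,v:(h>6)&(h<20)&(s>100)&(v>60),300)[:2]; print(o)
# yaw from bar->pad vector: nominal (21,-125) at (-107 - -128)
v=pad-B; yaw2=np.degrees(np.arctan2(v[1],v[0])-np.arctan2(-125,21))
print("B",B,"x",x,"yaw",yaw,"pad",pad,"yaw2",yaw2,np.hypot(*v[:2]), "plate",onz(d,*o[0][1][0],.069))
print("px/m",d["fx"]/.85)
E
```

```text
len 0.08163081709984517
[(1696.0, ((214.29046630859375, 208.91078186035156), (34.571502685546875, 52.062225341796875), 59.931419372558594))]
B [0.46208557 0.22910834 0.066     ] x [ 0.85056572  0.52586877 -0.        ] yaw 31.726746546104636 pad [0.54460432 0.13360103 0.047     ] yaw2 31.29052792687975 0.12621802193029577 plate [0.53748294 0.2767145  0.069     ]
px/m 541.5566317510009
```

```bash
cat > go.py <<'E'
# print the shift in tool axes (cm) and turn (rad) to a target: go.py x y z yawdeg
import sys; from h import *
from scipy.spatial.transform import Rotation as Ro
x,y,z,w=map(float,sys.argv[1:]); o=r.get_obs(); w=np.radians(w); R=np.array(o["ee_rot"])
T=np.array([[-np.sin(w),np.cos(w),0],[np.cos(w),np.sin(w),0],[0,0,-1.]])
print("pos",o["ee_pos"].round(4),"shift cm",(100*R.T@(np.array([x,y,z])-o["ee_pos"])).round(2),"turn",Ro.from_matrix(R.T@T).as_rotvec().round(3),"t",o["t"],"F",o["wrist_force"].round(2),o["finger_force"])
E
python3 -m pendant '{"series":[[[5.9,-0.6,0,0,0,-0.1],[5.9,-0.6,0,0,0,-0.1],[5.9,-0.6,0,0,0,-0.1],[5.9,-0.6,0,0,0,-0.1],[5.9,-0.6,0,0,0,-0.1],[5.9,-0.6,0,0,0,-0.1],[5.9,-0.6,0,0,0,-0.1],[5.9,-0.6,0,0,0,-0.1],[5.9,-0.6,0,0,0,-0.1],[5.9,-0.6,0,0,0,-0.1]]]}' 0; python3 go.py .545 .134 .12 31.5
```

```text
t: 1.4
ee_pos: [0.5857, -0.1249, 0.2498]
ee_rot: [[0.152, 0.988, -0.0], [0.988, -0.152, 0.0], [0.0, -0.0, -1.0]]
wrist_force: [0.1, -0.5, 0.5]
gripper_width: 0.0001
finger_force: 0.0
pos [ 0.5857 -0.1249  0.2498] shift cm [24.97 -7.96 12.98] turn [-0.    -0.    -0.702] t 1.4 F [ 0.05 -0.49  0.52] 0.0
```

```bash
python3 -m pendant '{"series":[[[5,-1.6,1.5,0,0,0],[5,-1.6,1.5,0,0,0],[5,-1.6,1.5,0,0,0],[5,-1.6,1.5,0,0,0],[5,-1.6,1.5,0,0,0],[0,0,1.5,0,0,-0.1755],[0,0,1.5,0,0,-0.1755],[0,0,1.2,0,0,-0.1755],[0,0,1.2,0,0,-0.1755],[0,0,0,0,0,0]]]}' 0; python3 go.py .545 .134 .12 31.5
python3 - <<'E'
from h import *
d=cam("scene"); save(d,"s1.png"); print(proj(d,[.545,.134,.047]))
im=cv2.imread("pics/s1.png"); cv2.imwrite("pics/s1c.png",cv2.resize(im[160:280,220:380],(800,600),interpolation=cv2.INTER_CUBIC))
E
```

```text
t: 2.65
ee_pos: [0.5445, 0.1324, 0.1202]
ee_rot: [[-0.519, 0.855, -0.002], [0.855, 0.519, -0.0], [0.001, -0.002, -1.0]]
wrist_force: [-0.4, 0.8, 0.4]
gripper_width: 0.0002
finger_force: 0.0
pos [0.5445 0.1324 0.1202] shift cm [0.11 0.12 0.02] turn [-0.002 -0.001 -0.005] t 2.65 F [-0.42  0.78  0.42] 0.0
(np.float64(313.2685605229695), np.float64(239.90091490298218))
```

View pics/s1c.png

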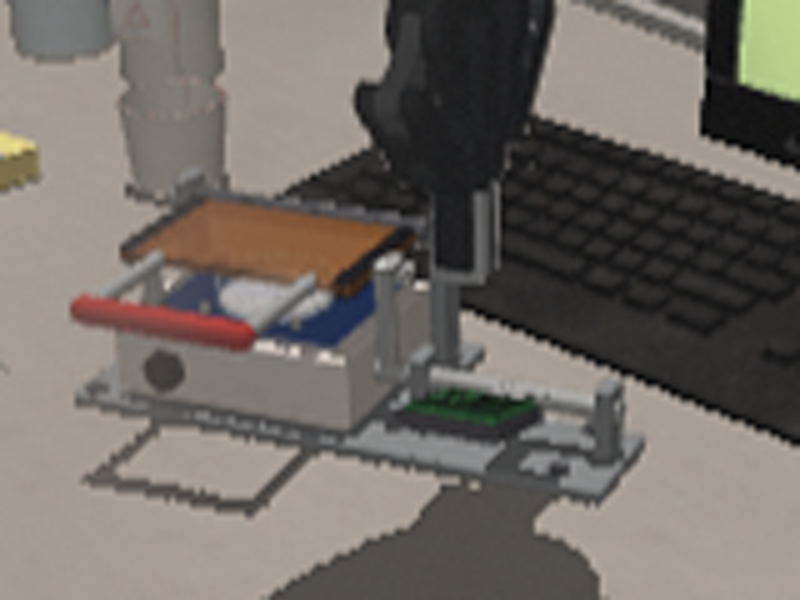

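The closed fingertips are over the pad, and the pad's projected point (313,240) agrees with the green blob. Press.

```bash
python3 -m pendant '{"series":[[[0.1,0.1,2.5,0,0,0],[0,0,2.5,0,0,0],[0,0,0.5,0,0,0],[0,0,0.5,0,0,0],[0,0,0.4,0,0,0],[0,0,0.3,0,0,0],[0,0,0,0,0,0]]]}' 0; python3 go.py .545 .134 .05 31.5
```

```text
t: 3.58
ee_pos: [0.5456, 0.1338, 0.0551]
ee_rot: [[-0.517, 0.856, 0.0], [0.856, 0.517, -0.0], [-0.0, 0.0, -1.0]]
wrist_force: [-3.3, -0.6, 8.5]
gripper_width: 0.0
finger_force: 3.7
pos [0.5456 0.1338 0.0551] shift cm [ 0.05 -0.05  0.51] turn [ 0.     0.    -0.006] t 3.575 F [-3.27 -0.56  8.52] 3.6524773424025625
```

```bash
python3 -m pendant '{"series":[[[0,0,0.3,0,0,0],[0,0,0.2,0,0,0],[0,0,0,0,0,0]]]}' 0;  python3 -m pendant '{"series":[[[0,0,0.15,0,0,0],[0,0,0,0,0,0]]]}' 0
```

```text
t: 3.95
ee_pos: [0.5453, 0.1337, 0.0503]
ee_rot: [[-0.517, 0.856, -0.0], [0.856, 0.517, -0.0], [-0.0, -0.0, -1.0]]
wrist_force: [-5.1, -3.7, 9.8]
gripper_width: 0.0005
finger_force: 5.1
t: 4.2
ee_pos: [0.5454, 0.1337, 0.0494]
ee_rot: [[-0.517, 0.856, -0.0], [0.856, 0.517, -0.0], [-0.0, -0.0, -1.0]]
wrist_force: [-7.3, -5.1, 22.0]
gripper_width: -0.0001
finger_force: 10.9
```

The force jumped from 10 N to 22 N, so the pedal is on its stop. Hold a moment, then lift straight up.

```bash
python3 -m pendant '{"series":[[[0,0,0.1,0,0,0],[0,0,0,0,0,0],[0,0,0,0,0,0],[0,0,0,0,0,0]]]}' 0;  python3 -m pendant '{"series":[[[0,0,-1,0,0,0],[0,0,-2,0,0,0],[0,0,-5,0,0,0],[0,0,-5,0,0,0],[0,0,-5,0,0,0],[0,0,0,0,0,0]]]}' 0.45
python3 - <<'E'
from h import *
d=cam("scene"); save(d,"s2.png"); e=cam("top")
im=cv2.imread("pics/s2.png"); cv2.imwrite("pics/s2c.png",cv2.resize(im[160:280,220:380],(800,600),interpolation=cv2.INTER_CUBIC))
for n,c in (("scene",d),("top",e)):
    for k,f in (("red",red),("green",green)): print(n,k,blobs(c,f)[:2])
th=.35; ux=np.array([.853,.522,0]); H=np.array([.571,.296,.066])
for th in (0,.35): P=H-ux*.128*np.cos(th)+[0,0,.128*np.sin(th)]; print(th,P,proj(d,P),proj(e,P))
E
```

```text
t: 4.7
ee_pos: [0.5454, 0.1337, 0.0491]
ee_rot: [[-0.517, 0.856, 0.0], [0.856, 0.517, -0.0], [-0.0, 0.0, -1.0]]
wrist_force: [-12.4, -5.2, 36.5]
gripper_width: -0.0001
finger_force: 18.7
t: 5.45
ee_pos: [0.5477, 0.1343, 0.2317]
ee_rot: [[-0.517, 0.856, 0.008], [0.856, 0.517, 0.001], [-0.003, 0.007, -1.0]]
wrist_force: [0.7, -0.1, 0.3]
gripper_width: 0.0383
finger_force: 0.0
scene red []
scene green [(51.5, ((313.4729919433594, 240.66217041015625), (24.49544906616211, 5.425166606903076), 9.462322235107422))]
top red []
top green []
0 [0.461816 0.229184 0.066   ] (np.float64(251.7649257157404), np.float64(225.5522453514766)) (np.float64(238.34830635125468), np.float64(249.74698850319584))
0.35 [0.46843553 0.23323487 0.10989092] (np.float64(251.89226987074704), np.float64(203.78050152622282)) (np.float64(232.11064763534304), np.float64(243.03557702176522))
```

View pics/s2c.png

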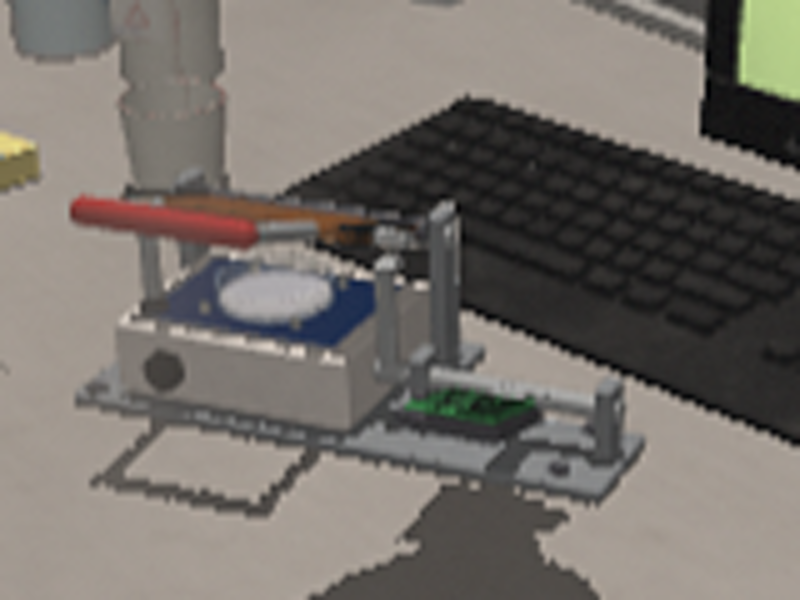

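Flap unlatched and up. The bar's middle at about (252.6,204) matches the 0.35 rad prediction (251.9,203.8), and the pedal is up, with the green blob unchanged. Now move over the bar.

```bash
python3 go.py .4685 .2332 .108 31.5
```

```text
pos [0.5457 0.134  0.2278] shift cm [12.5  -1.49 11.97] turn [ 0.002  0.001 -0.006] t 5.55 F [-0.78  0.39 -0.38] 0.0
```

```bash
python3 -m pendant '{"series":[[[4.2,-0.5,0,0,0,0],[4.2,-0.5,0,0,0,0],[4.1,-0.5,1,0,0,0],[0,0,3,0,0,0],[0,0,2,0,0,0],[0,0,0,0,0,0]]]}' 0.45
python3 go.py .4685 .2332 .108 31.5
python3 - <<'E'
from h import *
d=cam("scene"); save(d,"s3.png")
im=cv2.imread("pics/s3.png"); cv2.imwrite("pics/s3c.png",cv2.resize(im[130:250,200:360],(800,600),interpolation=cv2.INTER_CUBIC))
E
```

```text
t: 6.3
ee_pos: [0.4662, 0.2324, 0.1646]
ee_rot: [[-0.519, 0.855, -0.004], [0.855, 0.519, -0.002], [0.001, -0.005, -1.0]]
wrist_force: [0.4, -0.8, 0.3]
gripper_width: 0.0384
finger_force: 0.0
pos [0.4662 0.2324 0.1646] shift cm [-0.05  0.27  5.66] turn [-0.005 -0.001 -0.005] t 6.3 F [ 0.43 -0.75  0.34] 0.0
```

View pics/s3c.png

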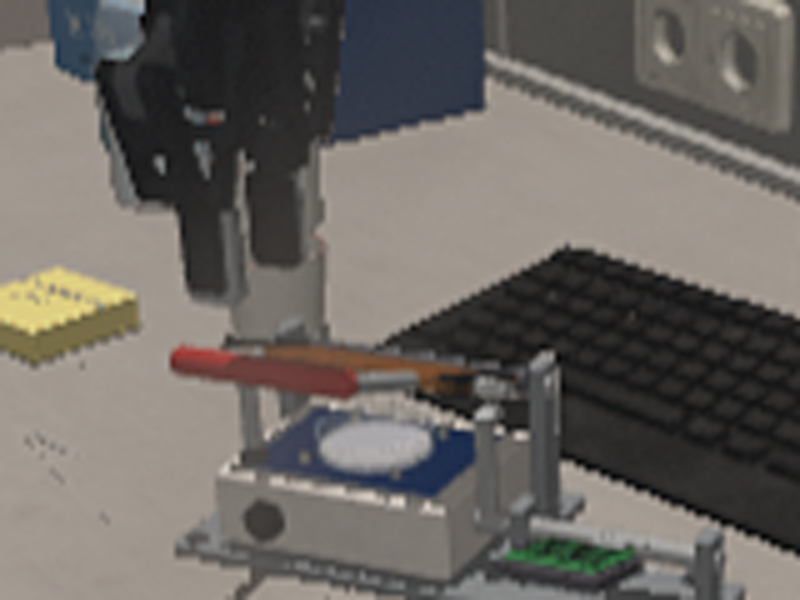

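Fingers straddle the bar line from above (finger gap at (245,270), bar at (265,370) in the crop). Descend and close.

```bash
python3 -m pendant '{"series":[[[0,0.1,2,0,0,0],[0,0,2,0,0,0],[0,0,1.5,0,0,0],[0,0,0.2,0,0,0],[0,0,0,0,0,0]]]}' 0.45
python3 go.py .4685 .2332 .108 31.5
```

```text
t: 6.98
ee_pos: [0.4689, 0.2336, 0.1099]
ee_rot: [[-0.519, 0.855, 0.0], [0.855, 0.519, 0.0], [-0.0, 0.0, -1.0]]
wrist_force: [-0.6, -0.4, -0.1]
gripper_width: 0.0385
finger_force: 0.0
pos [0.4689 0.2336 0.1099] shift cm [-0.01 -0.05  0.19] turn [ 0.     0.    -0.004] t 6.975 F [-0.58 -0.36 -0.09] 0.0
```

```bash
python3 -m pendant '{"series":[[[0,0,0.2,0,0,0],[0,0,0,0,0,0],[0,0,0,0,0,0],[0,0,0,0,0,0],[0,0,0,0,0,0],[0,0,0,0,0,0]]]}' 0
python3 go.py .4685 .2332 .108 31.5
```

```text
t: 7.72
ee_pos: [0.4677, 0.2329, 0.1076]
ee_rot: [[-0.519, 0.854, -0.002], [0.854, 0.519, -0.001], [0.0, -0.002, -1.0]]
wrist_force: [-5.0, -4.5, 1.7]
gripper_width: 0.0102
finger_force: 58.4
pos [0.4677 0.2329 0.1076] shift cm [-0.02  0.09 -0.04] turn [-0.002 -0.    -0.004] t 7.725 F [-5.05 -4.46  1.72] 58.39026153087616
```

```bash
python3 -m pendant '{"series":[[[0,0.50,-1.18,0,0,0],[0,0.61,-1.12,0,0,0],[0,0.72,-1.06,0,0,0],[0,0.82,-0.98,0,0,0],[0,0.92,-0.89,0,0,0],[0,0,0,0,0,0],[0,0,0,0,0,0]]]}' 0
python3 go.py .4989 .2519 .159 31.5
python3 - <<'E'
from h import *
d=cam("scene"); save(d,"s4.png")
im=cv2.imread("pics/s4.png"); cv2.imwrite("pics/s4c.png",cv2.resize(im[130:250,200:360],(800,600),interpolation=cv2.INTER_CUBIC))
E
```

```text
t: 8.6
ee_pos: [0.4965, 0.2508, 0.1609]
ee_rot: [[-0.52, 0.854, -0.005], [0.854, 0.52, -0.002], [0.001, -0.005, -1.0]]
wrist_force: [-21.5, -11.6, 23.9]
gripper_width: 0.0095
finger_force: 59.4
pos [0.4965 0.2508 0.1609] shift cm [-0.04  0.26  0.19] turn [-0.005 -0.001 -0.003] t 8.6 F [-21.46 -11.56  23.86] 59.43873882293701
```

View pics/s4c.png

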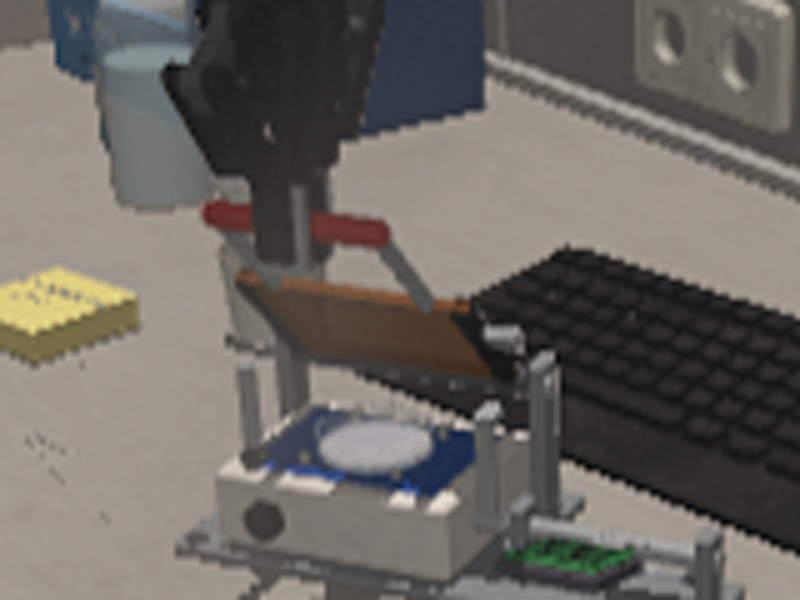

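The flap is at about 0.8 rad and follows the grip, with the bar at (297,222) in the crop. A 34 N radial load says the commanded arc is about 3 mm too tight. Refitting from the measured points gives θ≈0.815 now, so I continue with that correction.

```bash
python3 -m pendant '{"series":[[[0,0.6,-0.8,0,0,0],[0,0.75,-0.65,0,0,0],[0,0.8,-0.53,0,0,0],[0,0,0,0,0,0],[0,0,0,0,0,0]]]}' 0
python3 go.py .4989 .2519 .159 31.5
```

```text
t: 9.28
ee_pos: [0.5175, 0.2639, 0.1804]
ee_rot: [[-0.519, 0.855, -0.0], [0.855, 0.519, 0.001], [0.001, 0.0, -1.0]]
wrist_force: [-5.6, 3.9, 0.7]
gripper_width: 0.0101
finger_force: 59.2
pos [0.5175 0.2639 0.1804] shift cm [-0.06 -2.21  2.14] turn [ 0.    -0.001 -0.004] t 9.275 F [-5.58  3.92  0.69] 59.23079967498779
```

```bash
python3 -m pendant '{"series":[[[0,1.12,-0.56,0,0,0],[0,1.19,-0.46,0,0,0],[0,1.23,-0.34,0,0,0],[0,1.26,-0.22,0,0,0],[0,0,0,0,0,0],[0,0,0,0,0,0]]]}' 0
python3 go.py .5481 .2820 .197 31.5
```

```text
t: 10.02
ee_pos: [0.5587, 0.289, 0.1964]
ee_rot: [[-0.519, 0.855, 0.0], [0.855, 0.519, 0.001], [0.001, 0.001, -1.0]]
wrist_force: [-4.6, 3.9, 3.6]
gripper_width: 0.0098
finger_force: 60.5
pos [0.5587 0.289  0.1964] shift cm [-0.05 -1.27 -0.06] turn [ 0.001 -0.001 -0.004] t 10.025 F [-4.56  3.94  3.63] 60.47563970088959
```

```bash
python3 -m pendant '{"series":[[[0,0.6,-0.06,0,0,0],[0,0.6,-0.03,0,0,0],[0,0.33,0,0,0,0],[0,0,0,0,0,0],[0,0,0,0,0,0],[0,0,0,0,0,0]]]}' 0
python3 go.py .571 .296 .197 31.5
python3 - <<'E'
from h import *
d=cam("scene"); save(d,"s5.png")
e=cam("top"); save(e,"t5.png"); print(blobs(d,red,15),blobs(e,red,15)[:2])
print(proj(d,[.571,.296,.194]),proj(d,[.571,.296,.066]),proj(e,[.571,.296,.194]),proj(e,[.571,.296,.066]))
a=cv2.imread("pics/s5.png")[130:250,200:360]; b=cv2.imread("pics/t5.png")[150:270,150:310]
cv2.imwrite("pics/c5.png",cv2.resize(np.vstack([a,b]),(400,600),interpolation=cv2.INTER_CUBIC))
cv2.imwrite("pics/c5.png",np.hstack([cv2.resize(x,(400,300),interpolation=cv2.INTER_CUBIC) for x in (a,b)]))
E
```

```text
t: 10.78
ee_pos: [0.5714, 0.2972, 0.1976]
ee_rot: [[-0.519, 0.855, 0.0], [0.855, 0.519, 0.001], [0.001, 0.001, -1.0]]
wrist_force: [-6.8, 5.4, 6.2]
gripper_width: 0.0095
finger_force: 60.2
pos [0.5714 0.2972 0.1976] shift cm [-0.08 -0.1   0.06] turn [ 0.001 -0.001 -0.004] t 10.775 F [-6.79  5.39  6.19] 60.214696526527405
[(32.5, ((288.5946044921875, 146.4324188232422), (13.1519193649292, 3.945575714111328), 9.462321281433105)), (25.0, ((265.5, 144.0), (4.0, 9.0), 90.0)), (18.5, ((248.0, 125.5), (15.0, 6.0), 90.0))] [(34.0, ((204.70001220703125, 161.39999389648438), (6.7082037925720215, 6.260990142822266), 63.43495178222656))]
(np.float64(278.2297992738679), np.float64(145.8511599894204)) (np.float64(281.69163217520423), np.float64(202.5952801825407)) (np.float64(186.65928447488164), np.float64(172.45489617409928)) (np.float64(205.27821296854614), np.float64(191.66149503371776))
```

View pics/c5.png

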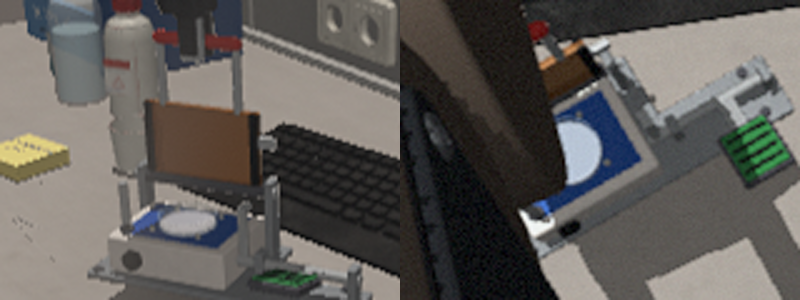

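The flap stands upright, with the bar's ends at columns 264–295 in the scene (centre about (279,145.5), predicted (278.2,145.9)). Dish and pedal are in place. The circle fit gives 1.569 rad and the hinge position from vision agrees to 1 mm. Let it settle, then hand in.

```bash
python3 -m pendant '{"series":[[[0,0,0,0,0,0],[0,0,0,0,0,0],[0,0,0,0,0,0],[0,0,0,0,0,0]]]}' 0
python3 -c "from plant import r; print(r.finish_job())"
```

```text
t: 11.38
ee_pos: [0.5714, 0.2972, 0.1976]
ee_rot: [[-0.519, 0.855, 0.0], [0.855, 0.519, 0.001], [0.001, 0.001, -1.0]]
wrist_force: [-7.1, 6.2, 5.8]
gripper_width: 0.0098
finger_force: 60.2
the job is handed in; nothing more can be done
None
```

I pressed the pedal to its stop and let it come back up, then swung the flap up by its red bar; I handed the job in at about 11.4 s with the arm holding it still at about 1.57 rad (estimated from the arm's path and the camera); the stack and vial were never approached and the dish looked unmoved, but the hand-in returned no verdict.

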